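Rebuild the optics row in mirror order

ROBOT

A 6-joint arm with a two-finger parallel gripper is mounted at the origin on the work surface. World frame = base frame: x ahead of the robot, y to its left, z up, the work surface at z = 0. Lengths are in mm, angles in rad, forces in N, time in s.
With the tool pointing down it reaches from about 300 to 775 mm from the base axis. Payload 14.6 kg.
Tool frame: the origin (TCP) lies at the very end of the fingers, on their centre line; the grasp point (between the pads) lies 19 mm behind it; z points along the fingers, y is the line along which they close (so a half turn about z gives the same grasp; the last joint's range is limited). The gripper opens to 94 mm and grips with 3 to 60 N. Pads are 16 mm wide; open, the fingers measure 119 mm over their backs; the gripper's body (75 mm by 177 mm) begins 78 mm behind the grasp point.
Start: joints at [1.136, 0.3, 1.521, -0, 1.321, -0.067], TCP at [197.757, 513.207, 178.946] pointing down, gripper open.
Joint ranges: [-3.03, 3.03], [-0.79, 2.21], [0.23, 2.52], [-1.04, 4.18], [0, 3.07], [-2.55, 2.55]. Speed limits (rad/s): [2.22, 2.22, 2.57, 3.14, 3.14, 3.14].

INTERFACE

Orientations are given as [roll, pitch, yaw] about the fixed x, y, z axes, in that order (R = Rz(yaw) Ry(pitch) Rx(roll)).
In Python, from cell import manip gives the robot as it stands. The module is installed in compiled form; this text tells all that it offers.
- The arm moves only by the shell command python3 -m inch 'ROWS' [FORCE]. ROWS is JSON, a list of rows, each an object of numbers: "gripper": the opening, from 0 (shut) to 1 (fully open); "dx", "dy", "dz": the shift along the world's x, y, z in m; "wx", "wy", "wz": the turn, a rotation vector about the world's x, y, z in degrees. A call has exactly 5 rows; each row is the pose to reach, as a shift and turn from the pose commanded when the call began; what a row does not reach only later rows make up. A row lasts 1/12 s, in which the tool goes at most 41.7 mm and 7.16 degrees, less where a joint would pass 70% of its speed; a pose out of reach is approached as far as the arm can. A call with a gripper value outside its range is refused whole. The fingers move at their own pace and stop on an object; FORCE is the grip in N (left out, the last holds). Time passes only in rows, so rows that repeat a pose let the fingers close, or fill a call up. It gives the time, the measured TCP pose, the force, the opening and the grip force at its end, in the units of the state.
- manip.read_state(): the state, without advancing time (a new reading comes with each control period).
- manip.camera(name): name is "scene" or "top" or "wrist"; returns the picture (384x512x3 uint8, blue, green, red); there is no depth.
- manip.camera_info(name): a dict with "camera_matrix" (3x3 intrinsics, pixels), "R" (3x3) and "t" (3): a world point X has camera coordinates R X + t; the wrist camera has in their place "tool_from_camera" (4x4, takes a point from camera to tool coordinates, whose origin is the TCP and whose axes are the flange's). Camera axes: x right, y down, z forward; pixel columns grow to the right and rows downward; lengths in mm; the calibration is good to about 2 mm. A picture is of the moment at which its call begins: read the wrist's pose just before it. camera_info takes no time and is no camera call.
- manip.sign_off(): hands the job in; it is judged then, once.
The state is a dict: "clock": time; "joints": joint angles; "qd": joint speeds; "effort": joint torques, N m; "eef_pos": TCP position; "eef_rot": TCP orientation; "wrist_force": force on the tool from outside, world axes, zero at the start; "moment": the same for the moment, N m; "finger_gap": finger opening in mm; "finger_force": force on a finger pad.
Only numpy, scipy, OpenCV 4.12 (cv2) and the standard library are available. Lean on these libraries where they do the work, as an engineer would, in place of code of your own. Each camera call takes 0.05 s, during which the arm holds its last target. There are 200 camera calls.

TASK

First slide the beam stop along the rail's T-slot to the slot's open left end, lift it out and put it in the shallow grey tray. Then move the lens, the mirror and the beam-splitter cube from the storage rack to the three compartments of the rail, one in each, in reverse left-to-right order: what stands leftmost in the rack goes to the rightmost compartment, the middle one to the middle, the rightmost to the leftmost (left is the robot's left). All three must end standing upright on the compartment floors, none may be tipped over on the way, and everything must be let go.

Things in the scene. Friction and masses are not known exactly. Their poses are not given: they have to be found in the camera images.
- lens: Lens on a post (loose, 0.17 kg, 100 mm tall): black ring, 50 mm diameter, 14 mm thick (y), centred 75 mm above the origin. Origin: centre of the underside of its round steel foot (36 mm diameter, 8 mm thick, 19 mm post); z up. Grip the mount's flat sides at x = -27 and +27 mm (54 mm apart, 62 to 88 mm above the origin).
- mirror: Mirror on a post (loose, 0.19 kg, 99 mm tall): black plate 44 mm wide (x), 12 mm thick (y), 53 to 99 mm above the origin; three knobs reach to y = +26 mm. Origin: centre of the underside of its round steel foot (36 mm diameter, 8 mm thick, 19 mm post); z up. Grip the mount's flat sides at x = -22 and +22 mm (44 mm apart).
- cube: Beam-splitter cube on a post (loose, 0.20 kg, 92 mm tall): black 38 mm cube, 54 to 92 mm above the origin, round glass windows. Origin: centre of the underside of its round steel foot (36 mm diameter, 8 mm thick, 19 mm post); z up. Grip the mount's flat sides at x = -19 and +19 mm (38 mm apart).
- rack: Storage rack (fixed): grey plate 66 (x) by 238 mm (y), 10 mm thick, ends 22 mm high. Origin: centre of underside, on the table; x away from the robot, y along the row to the left, turned by its yaw (up to 0.15 rad). Three dishes on it in a row at y = -74, 0, +74 mm. It is the nearer or the farther of the two rows.
- lens_dish: Shallow dark steel dish (fixed on the rack) in which the lens stands at the start; it stays and marks the lens's original place in the row. 60 mm square, rim 10 mm high, floor 4 mm thick (14 mm above the table). Origin: centre of its underside, 10 mm above the table.
- mirror_dish: The same kind of dish, in which the mirror stands at the start; it stays and marks the mirror's original place. Origin: centre of its underside.
- cube_dish: The same kind of dish, in which the cube stands at the start; it stays and marks the cube's original place. Origin: centre of its underside.
- rail: Dark metal rail with bright T-slot (fixed), 226 mm long (y), x from -51 to +43 mm, 22 mm high. Origin on the table; x away from the robot, y along it to the left, turned by its yaw (up to 0.15 rad). 3 compartments centred at x = +12, y = -74, 0, +74 mm: 54 by 70 mm inside, floor at 14 mm, lips to 22 mm. T-slot along x = -35 mm: throat 12, undercut 24 mm wide, floor at 5 mm, closed at -y, open at y = +113 mm.
- beam_stop: Beam stop (loose, 0.15 kg), captive in the T-slot, slides easily, 2 mm play. Origin: centre of its foot's underside (foot 20 by 36 mm, 8.5 thick); y along the slot. Free to lift once 18 mm past the open end. Steel handle 18 (x) by 26 mm (y), 25 to 75 mm above the origin: grip across y. Thin black arm and plate over the compartments, x to +71 mm, 27 to 71 mm above the origin.
- tray: Shallow grey plastic tray (fixed), 170 (x) by 130 mm (y), 20 mm high, walls and floor 4 mm thick, left or right of the rows. Origin: centre of its underside, on the table. The beam stop may stand or lie in it.

How it is judged (in metres and radians):
On the way, in this order (a step that is already met when the one before it is completed fails the run):
1. the beam stop has been slid out at the open left end of the T-slot, the optics still in the rack (y of beam_stop in the frame of rail above 0.115 m and z of beam_stop in the frame of rail below 0.022 m and x of beam_stop in the frame of rail between -0.047 and -0.023 m and horizontal distance between lens and lens_dish below 0.04 m and horizontal distance between mirror and mirror_dish below 0.04 m and horizontal distance between cube and cube_dish below 0.04 m).
2. the beam stop rests in the tray, released, the optics still in the rack (x of beam_stop in the frame of tray between -0.078 and 0.078 m and y of beam_stop in the frame of tray between -0.058 and 0.058 m and height (world z) of beam_stop below 0.05 m and linear speed of beam_stop below 0.03 m/s and horizontal distance between lens and lens_dish below 0.04 m and horizontal distance between mirror and mirror_dish below 0.04 m and horizontal distance between cube and cube_dish below 0.04 m and contact force between the fingers and beam_stop below 0.1 N), for 0.2 s.
At the end, for the whole second after the job is handed in: Each optic stands upright (0.1 rad) on the floor of the rail compartment mirroring its place in the rack (within 14 mm across, 20 mm along, 4 mm in height of its centre); the beam stop is in the tray (foot centre within 78 by 58 mm of the middle, below 50 mm); all released, at rest (((y of lens_dish in the frame of rack between -0.104 and -0.044 m and y of lens in the frame of rail between 0.054 and 0.094 m) or (y of lens_dish in the frame of rack between -0.03 and 0.03 m and y of lens in the frame of rail between -0.02 and 0.02 m) or (y of lens_dish in the frame of rack between 0.044 and 0.104 m and y of lens in the frame of rail between -0.094 and -0.054 m)) and x of lens in the frame of rail between -0.002 and 0.026 m and z of lens in the frame of rail between 0.01 and 0.018 m and angle between each of lens, mirror, cube's own z axis and vertical below 0.1 rad and linear speed of each of lens, mirror, cube below 0.02 m/s and ((y of mirror_dish in the frame of rack between -0.104 and -0.044 m and y of mirror in the frame of rail between 0.054 and 0.094 m) or (y of mirror_dish in the frame of rack between -0.03 and 0.03 m and y of mirror in the frame of rail between -0.02 and 0.02 m) or (y of mirror_dish in the frame of rack between 0.044 and 0.104 m and y of mirror in the frame of rail between -0.094 and -0.054 m)) and x of mirror in the frame of rail between -0.002 and 0.026 m and z of mirror in the frame of rail between 0.01 and 0.018 m and ((y of cube_dish in the frame of rack between -0.104 and -0.044 m and y of cube in the frame of rail between 0.054 and 0.094 m) or (y of cube_dish in the frame of rack between -0.03 and 0.03 m and y of cube in the frame of rail between -0.02 and 0.02 m) or (y of cube_dish in the frame of rack between 0.044 and 0.104 m and y of cube in the frame of rail between -0.094 and -0.054 m)) and x of cube in the frame of rail between -0.002 and 0.026 m and z of cube in the frame of rail between 0.01 and 0.018 m and x of beam_stop in the frame of tray between -0.078 and 0.078 m and y of beam_stop in the frame of tray between -0.058 and 0.058 m and height (world z) of beam_stop below 0.05 m and linear speed of beam_stop below 0.03 m/s and contact force between the fingers and lens below 0.1 N and contact force between the fingers and mirror below 0.1 N and contact force between the fingers and cube below 0.1 N and contact force between the fingers and beam_stop below 0.1 N); the robot touches nothing.
It fails at once if the lens is tipped over (angle between lens's own z axis and vertical above 0.7 rad).
It fails at once if the mirror is tipped over (angle between mirror's own z axis and vertical above 0.7 rad).
It fails at once if the cube is tipped over (angle between cube's own z axis and vertical above 0.7 rad).
It also fails if it takes over 96 s, if anything falls off the work surface, if the arm or the gripper's body presses on something with over 40 N, if the wrist force passes 120 N, or if a joint passes its speed limit or range.

## Working session

There is one attempt and no reset: what is moved stays moved. The work goes in short steps, Python scripts to look and compute and a shell command to move; the robot and the scene stay as the last step left them, time stands still between calls to the robot, and variables do not carry over. Pictures are saved under pics/ and viewed, at most 14 in all, crops included, and the job is handed in when it is done.

```bash
ls; mkdir -p pics; cat > h.py <<'E'
import numpy as np, cv2
from cell import manip
def pix2w(name,uv,z):
    i=manip.camera_info(name);K=np.array(i["camera_matrix"]);R=np.array(i["R"]);t=np.array(i["t"])
    d=R.T@np.linalg.inv(K)@np.array([uv[0],uv[1],1.]);c=-R.T@t
    return c+d*(z-c[2])/d[2]
def w2pix(name,X):
    i=manip.camera_info(name);p=np.array(i["camera_matrix"])@(np.array(i["R"])@np.array(X,float)+np.array(i["t"]));return p[:2]/p[2]
from scipy.spatial.transform import Rotation as Ro
def wpix2w(uv,z,s):
    i=manip.camera_info("wrist");K=np.array(i["camera_matrix"]);T=np.array(i["tool_from_camera"])
    R=Ro.from_euler('xyz',s["eef_rot"]).as_matrix();p=np.array(s["eef_pos"])
    c=R@T[:3,3]+p;d=R@T[:3,:3]@np.linalg.inv(K)@np.array([uv[0],uv[1],1.])
    return c+d*(z-c[2])/d[2]
E
python3 - <<'E'
from h import *
for n in("top","scene"):
    im=manip.camera(n);cv2.imwrite(f"pics/{n}0.png",cv2.resize(im,(800,600),interpolation=cv2.INTER_CUBIC))
    i=manip.camera_info(n);print(n,np.round(-np.array(i["R"]).T@np.array(i["t"])),np.round(i["camera_matrix"],1).tolist())
print(manip.read_state());i=manip.camera_info("wrist");print(np.round(i["tool_from_camera"],2).tolist(),np.round(i["camera_matrix"]).tolist())
E
```

```text
pics
top [ 424.   -4. 1046.] [[423.2, 0.0, 260.1], [0.0, 423.2, 192.7], [0.0, 0.0, 1.0]]
scene [1146. -771. 1072.] [[448.0, 0.0, 251.0], [0.0, 448.0, 190.3], [0.0, 0.0, 1.0]]
{'clock': 0.1, 'joints': array([ 1.13641660e+00,  3.00403003e-01,  1.52149994e+00, -1.19156284e-05,
        1.32069984e+00, -6.65983870e-02]), 'qd': array([-0.00073199, -0.00176833, -0.0015186 ,  0.00027938,  0.00093293,
        0.00022445]), 'effort': array([-6.76670334e-04, -5.32643402e+01, -3.53287017e+01,  7.08648423e-02,
        2.34409561e-02, -4.25593828e-05]), 'eef_pos': array([197.64794506, 512.98638545, 178.45801957]), 'eef_rot': array([-3.14058399e+00, -5.57071679e-05,  2.77381424e+00]), 'wrist_force': array([-0.24874333,  0.33603927, -0.15880718]), 'moment': array([-0.00294773, -0.04536858, -0.01587435]), 'finger_force': 0.0, 'finger_gap': 94.22328781228383}
[[0.0, -0.97, -0.26, 75.58], [1.0, 0.0, 0.0, -0.63], [-0.0, -0.26, 0.97, -205.78], [0.0, 0.0, 0.0, 1.0]] [[312.0, 0.0, 260.0], [0.0, 312.0, 190.0], [0.0, 0.0, 1.0]]
```

View pics/top0.png

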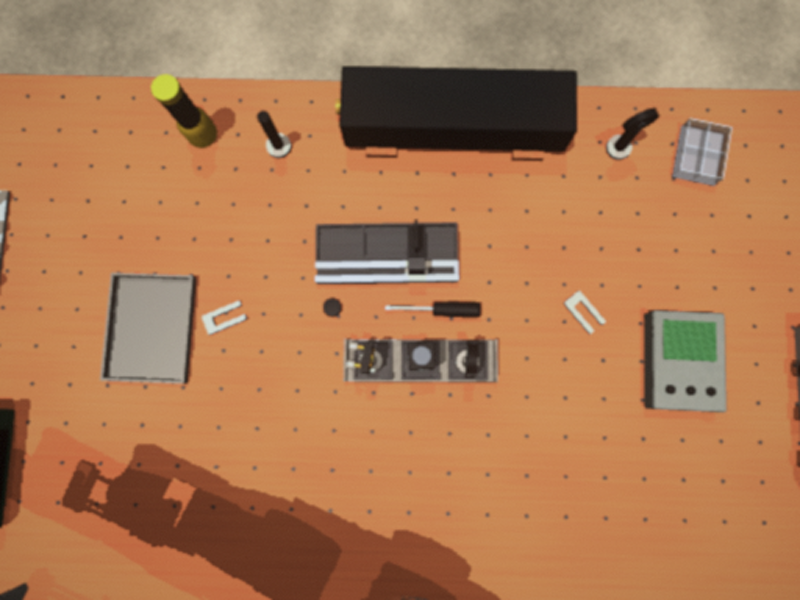

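View pics/scene0.png

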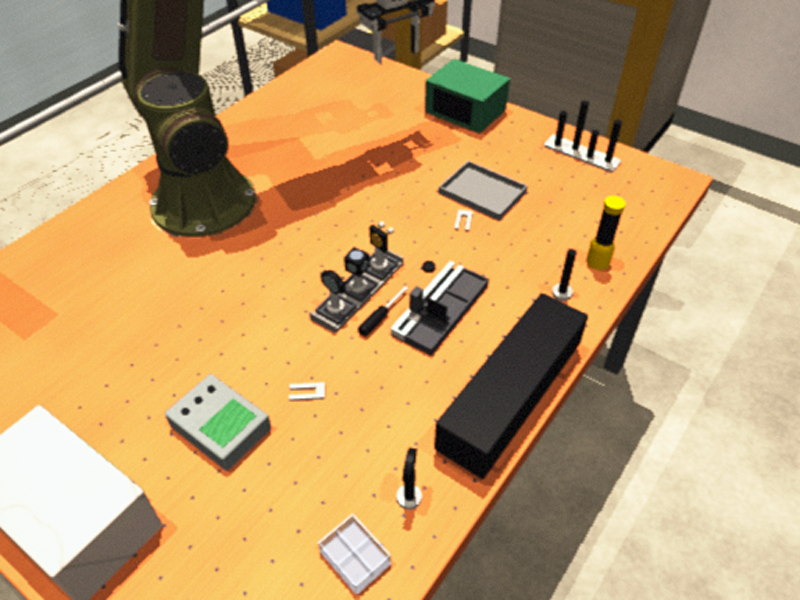

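The top view shows the tray at left (150,328). The rail is the far row (316–459, 222–283) with the stop at (417,262). The rack is the near row (346–497, 338–382), holding from left to right the mirror, the cube and the lens.

```bash
python3 - <<'E'
from h import *
im=cv2.resize(manip.camera("top"),None,fx=1,fy=1)
c=im[138:250,195:325];cv2.imwrite("pics/top1.png",cv2.resize(c,(780,672)[:2],interpolation=cv2.INTER_CUBIC)[:600*2][:672]) if 0 else cv2.imwrite("pics/top1.png",cv2.resize(c[:100+12],None,fx=5.3,fy=5.3,interpolation=cv2.INTER_CUBIC))
s=1.5625
for n,p,z in [("tray",(110,275),20),("tray",(196,275),20),("tray",(104,381),20),("tray",(187,383),20)]:
    print(n,np.round(pix2w("top",(p[0]/s,p[1]/s),z)))
E
```

```text
tray [603. 480.  20.]
tray [607. 344.  20.]
tray [437. 475.  20.]
tray [437. 346.  20.]
```

View pics/top1.png

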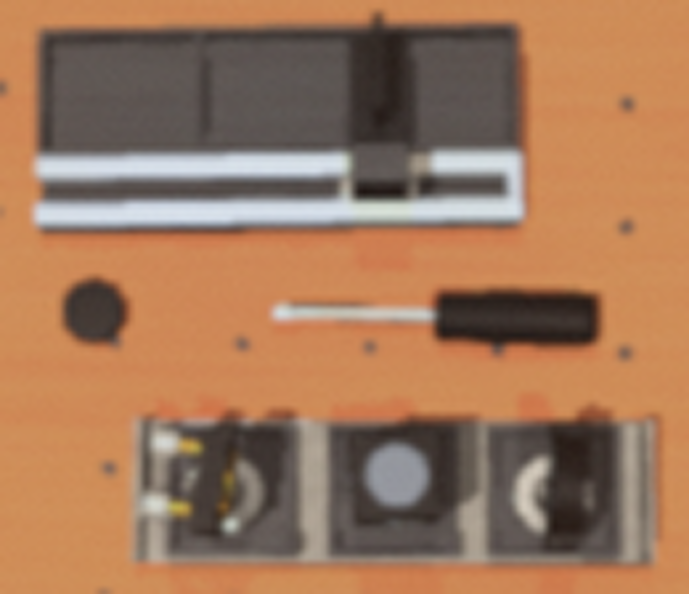

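The crop shows the rail corners (40,30), (517,27), (37,230), (523,222) and the handle top near (382,167). The rack corners are (135,418), (657,420), (135,562), (655,562). The mirror is at about (215,480), the cube top at (395,474), and the lens bar at (570,485).

```bash
python3 - <<'E'
from h import *
f=lambda p,z:np.round(pix2w("top",(p[0]/5.3+195,p[1]/5.3+138),z),1)
for n,ps,z in [("rail",[(40,30),(517,27),(37,230),(523,222)],22),("handle",[(382,167)],80),("rack",[(135,418),(657,420),(135,562),(655,562)],22),("cube",[(395,474)],106),("mirrorplate",[(232,425),(210,530)],113),("lens",[(570,430),(570,545)],89)]:
    q=[f(p,z) for p in ps];print(n,*q,"mean",np.mean(q,0))
E
```

```text
rail [692.5 156.5  22. ] [699.1 -67.4  22. ] [597.2 153.6  22. ] [606.4 -71.5  22. ] mean [648.8  42.8  22. ]
handle [619.1  -5.6  80. ] mean [619.1  -5.6  80. ]
rack [511.1 104.7  22. ] [ 516. -134.   22.] [445.6 102.1  22. ] [ 451.6 -133.4   22. ] mean [481.075 -15.15   22.   ]
cube [483.1 -14.  106. ] mean [483.1 -14.  106. ]
mirrorplate [501.4  54.5 113. ] [457.6  62.2 113. ] mean [479.5   58.35 113.  ]
lens [504.8 -88.4  89. ] [456.  -88.9  89. ] mean [480.4  -88.65  89.  ]
```

```bash
for i in 1; do
python3 -m inch '[{"dx":0.105,"dy":-0.13,"wz":6,"gripper":1},{"dx":0.105,"dy":-0.13,"wz":6,"gripper":1},{"dx":0.105,"dy":-0.13,"wz":6,"gripper":1},{"dx":0.105,"dy":-0.13,"wz":6,"gripper":1},{"dx":0.105,"dy":-0.13,"wz":6,"gripper":1}]'
python3 -m inch '[{"dx":0.105,"dy":-0.13,"wz":6,"gripper":1},{"dx":0.105,"dy":-0.13,"wz":6,"gripper":1},{"dx":0.105,"dy":-0.13,"wz":6,"gripper":1},{"dx":0.105,"dy":-0.13,"wz":6,"gripper":1},{"dx":0.105,"dy":-0.13,"wz":6,"gripper":1}]'
python3 -m inch '[{"dx":0.105,"dy":-0.13,"wz":6,"gripper":1},{"dx":0.105,"dy":-0.13,"wz":6,"gripper":1},{"dx":0.105,"dy":-0.13,"wz":6,"gripper":1},{"dx":0.105,"dy":-0.13,"wz":6,"gripper":1},{"dx":0.105,"dy":-0.13,"wz":6,"gripper":1}]'
python3 -m inch '[{"dx":0.105,"dy":-0.13,"wz":5,"gripper":1},{"dx":0.105,"dy":-0.13,"wz":5,"gripper":1},{"dx":0.105,"dy":-0.13,"wz":5,"gripper":1},{"dx":0.105,"dy":-0.13,"wz":5,"gripper":1},{"dx":0.105,"dy":-0.13,"wz":5,"gripper":1}]'
done
python3 - <<'E'
from h import *
s=manip.read_state();im=manip.camera("wrist");cv2.imwrite("pics/w1.png",cv2.resize(im,(800,600),interpolation=cv2.INTER_CUBIC));print(s["eef_pos"],s["eef_rot"],s["joints"])
E
```

```text
[197.66695827 513.02194118 178.49370348] [-3.14068439e+00 -5.00643202e-05  2.77382471e+00] [ 1.13641187e+00  3.00397410e-01  1.52142283e+00 -1.08448967e-05
  1.32068200e+00 -6.66138468e-02]validation failed for argument at $[0]...
validation failed for argument at $[0]...
validation failed for argument at $[0]...
validation failed for argument at $[0]...
```

View pics/w1.png

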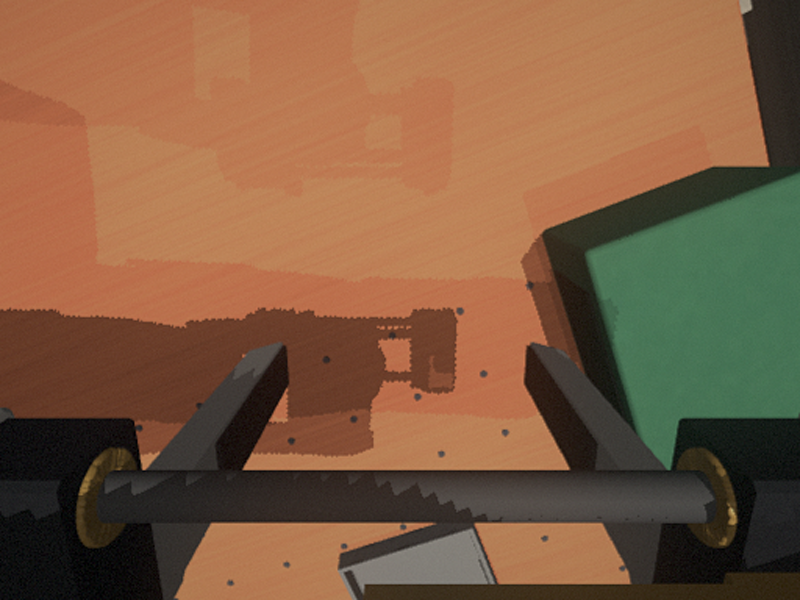

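The view shows the arm still at the start position, since the rows were refused. They probably need all seven keys.

```bash
python3 -m inch '[{"gripper":1,"dx":0.03,"dy":-0.037,"dz":0,"wx":0,"wy":0,"wz":6},{"gripper":1,"dx":0.06,"dy":-0.074,"dz":0,"wx":0,"wy":0,"wz":6},{"gripper":1,"dx":0.09,"dy":-0.11,"dz":0,"wx":0,"wy":0,"wz":6},{"gripper":1,"dx":0.105,"dy":-0.13,"dz":0,"wx":0,"wy":0,"wz":6},{"gripper":1,"dx":0.105,"dy":-0.13,"dz":0,"wx":0,"wy":0,"wz":6}]'
```

```text
clock: 0.62
eef_pos: [305.9, 379.0, 179.0]
eef_rot: [-3.141, 0.001, 2.874]
wrist_force: [0.1, 0.4, -0.3]
finger_gap: 93.9
finger_force: 0.0
```

```bash

python3 -m inch '[{"gripper":1,"dx":0.13,"dy":-0.16,"dz":0,"wx":0,"wy":0,"wz":8},{"gripper":1,"dx":0.13,"dy":-0.16,"dz":0,"wx":0,"wy":0,"wz":8},{"gripper":1,"dx":0.13,"dy":-0.16,"dz":0,"wx":0,"wy":0,"wz":8},{"gripper":1,"dx":0.13,"dy":-0.16,"dz":0,"wx":0,"wy":0,"wz":8},{"gripper":1,"dx":0.13,"dy":-0.16,"dz":0,"wx":0,"wy":0,"wz":8}]'
python3 -m inch '[{"gripper":1,"dx":0.13,"dy":-0.16,"dz":0,"wx":0,"wy":0,"wz":9},{"gripper":1,"dx":0.13,"dy":-0.16,"dz":0,"wx":0,"wy":0,"wz":9},{"gripper":1,"dx":0.13,"dy":-0.16,"dz":0,"wx":0,"wy":0,"wz":9},{"gripper":1,"dx":0.13,"dy":-0.16,"dz":0,"wx":0,"wy":0,"wz":9},{"gripper":1,"dx":0.13,"dy":-0.16,"dz":0,"wx":0,"wy":0,"wz":9}]'
python3 -m inch '[{"gripper":1,"dx":0.053,"dy":-0.065,"dz":0,"wx":0,"wy":0,"wz":0},{"gripper":1,"dx":0.053,"dy":-0.065,"dz":0,"wx":0,"wy":0,"wz":0},{"gripper":1,"dx":0.053,"dy":-0.065,"dz":0,"wx":0,"wy":0,"wz":0},{"gripper":1,"dx":0.053,"dy":-0.065,"dz":0,"wx":0,"wy":0,"wz":0},{"gripper":1,"dx":0.053,"dy":-0.065,"dz":0,"wx":0,"wy":0,"wz":0}]'
python3 - <<'E'
from h import *
s=manip.read_state();im=manip.camera("wrist");cv2.imwrite("pics/w2.png",cv2.resize(im,(800,600),interpolation=cv2.INTER_CUBIC));print(s["eef_pos"],s["eef_rot"],s["joints"])
E
```

```text
clock: 1.03
eef_pos: [431.5, 224.2, 179.0]
eef_rot: [3.141, 0.0, 3.019]
wrist_force: [0.3, 0.2, 0.7]
finger_gap: 94.0
finger_force: 0.0
clock: 1.45
eef_pos: [560.1, 65.9, 178.9]
eef_rot: [3.142, -0.0, -3.108]
wrist_force: [0.7, 0.2, 0.8]
finger_gap: 94.0
finger_force: 0.0
clock: 1.87
eef_pos: [611.8, 3.1, 178.5]
eef_rot: [3.141, -0.001, -3.108]
wrist_force: [-0.1, 0.2, 0.7]
finger_gap: 93.9
finger_force: 0.0
[611.8145109    3.13962117 178.54782423] [ 3.14132428e+00 -8.15681826e-04 -3.10805774e+00] [-5.48204332e-02  4.39843013e-01  1.33177128e+00  1.99318548e-04
  1.37081455e+00 -1.65919124e+00]
```

View pics/w2.png

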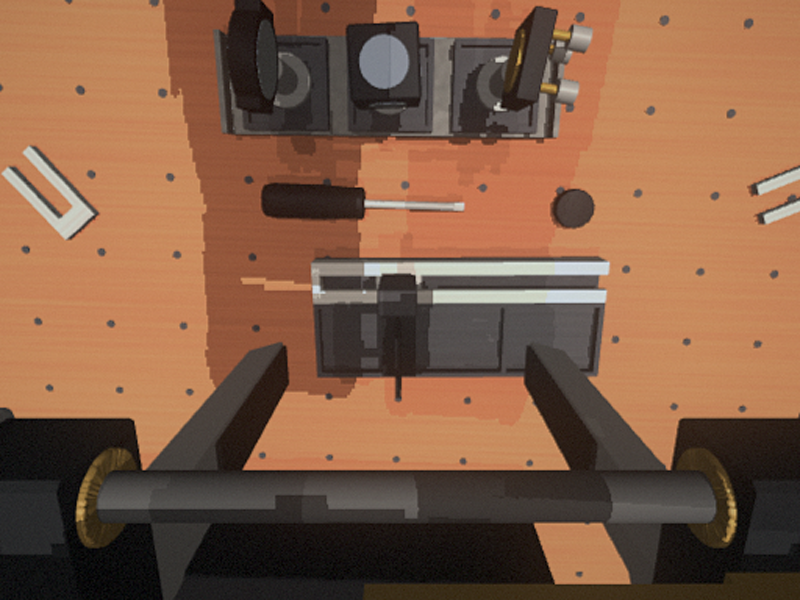

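The close view shows the handle at columns 378–418, near row 300. The rail left end is at (608,262)–(604,302), its right end at (313,262), and its far edge at (318,376)–(600,372). The rack optics are along the top of the picture.

```bash
python3 - <<'E'
from h import *
s=manip.read_state();k=1.5625
f=lambda p,z:np.round(wpix2w((p[0]/k,p[1]/k),z,s)[:2],1)
for n,p,z in [("handle top?",(398,302),80),("L",(378,302),80),("R",(418,302),80),("railLnear",(608,261),22),("railRnear",(313,261),22),("railLfar",(600,372),22),("railRfar",(318,376),22),("rackRfar",(222,132),10),("rackLfar",(558,135),22),("cube top",(385,60),106),("lens top",(245,8),114),("lens bot",(262,108),70),("mirr topL",(545,10),113),("mirr top r",(515,100),113),("tray",0,0)][:-1]: print(n,f(p,z))
print(s["eef_pos"])
im=manip.camera("wrist");cv2.imwrite("pics/w3.png",cv2.resize(im[160:250,190:310],None,fx=6,fy=6,interpolation=cv2.INTER_CUBIC))
E
```

```text
handle top? [622.   -1.6]
L [622.4 -14.6]
R [621.5  11.4]
railLnear [600.6 155.9]
railRnear [608.4 -67.2]
railLfar [691.3 162.5]
railRfar [702.6 -64.6]
rackRfar [ 517.3 -134.4]
rackLfar [511.7 107.5]
cube top [483.2 -12.3]
lens top [463.6 -81.9]
lens bot [505.6 -87.7]
mirr topL [459.   67.2]
mirr top r [501.3  56.2]
[611.7111408    3.65697416 178.8995851 ]
```

View pics/w3.png

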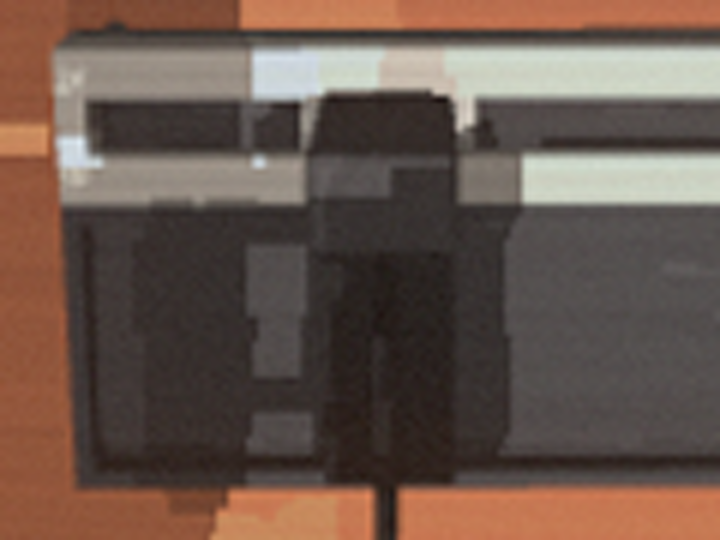

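The crop shows the handle's top face centred at (382,203), which gives world (622,-3). That agrees with the slot line, so I descend and grip.

```bash

python3 -m inch '[{"gripper":1,"dx":0.010,"dy":-0.006,"dz":-0.03,"wx":0,"wy":0,"wz":0},{"gripper":1,"dx":0.010,"dy":-0.006,"dz":-0.06,"wx":0,"wy":0,"wz":0},{"gripper":1,"dx":0.010,"dy":-0.006,"dz":-0.09,"wx":0,"wy":0,"wz":0},{"gripper":1,"dx":0.010,"dy":-0.006,"dz":-0.12,"wx":0,"wy":0,"wz":0},{"gripper":1,"dx":0.010,"dy":-0.006,"dz":-0.14,"wx":0,"wy":0,"wz":0}]'
python3 -m inch '[{"gripper":0,"dx":0,"dy":0,"dz":0,"wx":0,"wy":0,"wz":0},{"gripper":0,"dx":0,"dy":0,"dz":0,"wx":0,"wy":0,"wz":0},{"gripper":0,"dx":0,"dy":0,"dz":0,"wx":0,"wy":0,"wz":0},{"gripper":0,"dx":0,"dy":0,"dz":0,"wx":0,"wy":0,"wz":0},{"gripper":0,"dx":0,"dy":0,"dz":0,"wx":0,"wy":0,"wz":0}]' 15
python3 -m inch '[{"gripper":0,"dx":0,"dy":0,"dz":0,"wx":0,"wy":0,"wz":0},{"gripper":0,"dx":0,"dy":0,"dz":0,"wx":0,"wy":0,"wz":0},{"gripper":0,"dx":0,"dy":0,"dz":0,"wx":0,"wy":0,"wz":0},{"gripper":0,"dx":0,"dy":0,"dz":0,"wx":0,"wy":0,"wz":0},{"gripper":0,"dx":0,"dy":0,"dz":0,"wx":0,"wy":0,"wz":0}]' 15
```

```text
clock: 2.38
eef_pos: [620.8, -2.0, 36.6]
eef_rot: [3.141, -0.002, -3.106]
wrist_force: [0.6, 0.1, -0.6]
finger_gap: 94.0
finger_force: 0.0
clock: 2.8
eef_pos: [622.9, -3.2, 40.7]
eef_rot: [-3.141, 0.003, -3.108]
wrist_force: [0.6, -0.9, 0.7]
finger_gap: 64.0
finger_force: 0.0
clock: 3.22
eef_pos: [622.2, -3.4, 39.0]
eef_rot: [-3.142, -0.0, -3.108]
wrist_force: [0.2, -0.4, 0.3]
finger_gap: 30.7
finger_force: 0.0
```

```bash

python3 -m inch '[{"gripper":0,"dx":0,"dy":0,"dz":0,"wx":0,"wy":0,"wz":0},{"gripper":0,"dx":0,"dy":0,"dz":0,"wx":0,"wy":0,"wz":0},{"gripper":0,"dx":0,"dy":0.003,"dz":0,"wx":0,"wy":0,"wz":0},{"gripper":0,"dx":-0.0004,"dy":0.01,"dz":0,"wx":0,"wy":0,"wz":0},{"gripper":0,"dx":-0.0007,"dy":0.02,"dz":0,"wx":0,"wy":0,"wz":0}]' 15
python3 -m inch '[{"gripper":0,"dx":-0.0004,"dy":0.01,"dz":0,"wx":0,"wy":0,"wz":0},{"gripper":0,"dx":-0.0007,"dy":0.02,"dz":0,"wx":0,"wy":0,"wz":0},{"gripper":0,"dx":-0.001,"dy":0.03,"dz":0,"wx":0,"wy":0,"wz":0},{"gripper":0,"dx":-0.0014,"dy":0.04,"dz":0,"wx":0,"wy":0,"wz":0},{"gripper":0,"dx":-0.0018,"dy":0.05,"dz":0,"wx":0,"wy":0,"wz":0}]' 15
```

```text
clock: 3.63
eef_pos: [621.4, 16.8, 38.9]
eef_rot: [-3.141, -0.0, -3.109]
wrist_force: [-0.2, 0.0, -0.7]
finger_gap: 26.3
finger_force: 15.0
clock: 4.05
eef_pos: [619.6, 67.9, 38.9]
eef_rot: [3.142, -0.0, -3.108]
wrist_force: [0.8, -0.2, -0.9]
finger_gap: 25.7
finger_force: 15.0
```

Sliding freely, with no side force. I continue another 116 mm.

```bash

python3 -m inch '[{"gripper":0,"dx":-0.0004,"dy":0.012,"dz":0,"wx":0,"wy":0,"wz":0},{"gripper":0,"dx":-0.0008,"dy":0.024,"dz":0,"wx":0,"wy":0,"wz":0},{"gripper":0,"dx":-0.0012,"dy":0.036,"dz":0,"wx":0,"wy":0,"wz":0},{"gripper":0,"dx":-0.0016,"dy":0.048,"dz":0,"wx":0,"wy":0,"wz":0},{"gripper":0,"dx":-0.002,"dy":0.06,"dz":0,"wx":0,"wy":0,"wz":0}]' 15
python3 -m inch '[{"gripper":0,"dx":-0.0004,"dy":0.012,"dz":0,"wx":0,"wy":0,"wz":0},{"gripper":0,"dx":-0.0008,"dy":0.024,"dz":0,"wx":0,"wy":0,"wz":0},{"gripper":0,"dx":-0.0013,"dy":0.036,"dz":0,"wx":0,"wy":0,"wz":0},{"gripper":0,"dx":-0.0018,"dy":0.05,"dz":0,"wx":0,"wy":0,"wz":0},{"gripper":0,"dx":-0.0021,"dy":0.06,"dz":0,"wx":0,"wy":0,"wz":0}]' 15
python3 - <<'E'
from h import *
s=manip.read_state();im=manip.camera("wrist");cv2.imwrite("pics/w4.png",cv2.resize(im,(800,600),interpolation=cv2.INTER_CUBIC));print(s["eef_pos"],s["wrist_force"])
E
```

```text
clock: 4.47
eef_pos: [617.6, 127.9, 38.9]
eef_rot: [3.142, -0.0, -3.108]
wrist_force: [0.5, -0.5, -0.9]
finger_gap: 25.8
finger_force: 15.0
clock: 4.88
eef_pos: [615.4, 188.4, 38.8]
eef_rot: [3.141, -0.0, -3.108]
wrist_force: [0.8, 0.3, -1.5]
finger_gap: 25.9
finger_force: 15.0
[615.38974959 188.35642028  38.84278325] [ 0.7808242   0.26049803 -1.45091817]
```

View pics/w4.png

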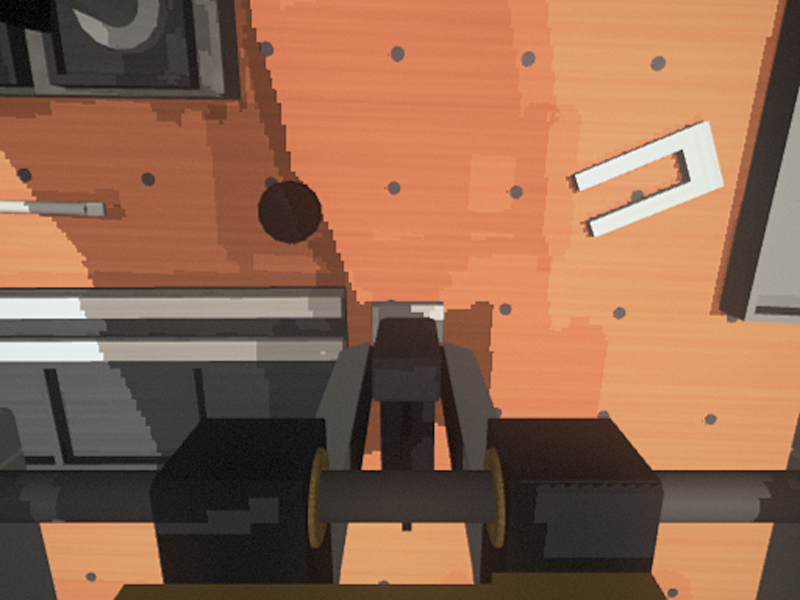

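The picture shows the foot (372–443, 302–318) fully past the rail end (column 345). Lift it and carry it to the tray.

```bash

python3 -m inch '[{"gripper":0,"dx":0,"dy":0.002,"dz":0.01,"wx":0,"wy":0,"wz":0},{"gripper":0,"dx":0,"dy":0.004,"dz":0.025,"wx":0,"wy":0,"wz":0},{"gripper":0,"dx":0,"dy":0.006,"dz":0.045,"wx":0,"wy":0,"wz":0},{"gripper":0,"dx":-0.01,"dy":0.023,"dz":0.06,"wx":0,"wy":0,"wz":0},{"gripper":0,"dx":-0.025,"dy":0.05,"dz":0.065,"wx":0,"wy":0,"wz":0}]' 15
python3 -m inch '[{"gripper":0,"dx":-0.018,"dy":0.03,"dz":0,"wx":0,"wy":0,"wz":0},{"gripper":0,"dx":-0.036,"dy":0.06,"dz":0,"wx":0,"wy":0,"wz":0},{"gripper":0,"dx":-0.054,"dy":0.09,"dz":0,"wx":0,"wy":0,"wz":0},{"gripper":0,"dx":-0.072,"dy":0.12,"dz":0,"wx":0,"wy":0,"wz":0},{"gripper":0,"dx":-0.09,"dy":0.15,"dz":0,"wx":0,"wy":0,"wz":0}]' 15
python3 -m inch '[{"gripper":0,"dx":-0.01,"dy":0.015,"dz":-0.005,"wx":0,"wy":0,"wz":0},{"gripper":0,"dx":-0.013,"dy":0.021,"dz":-0.02,"wx":0,"wy":0,"wz":0},{"gripper":0,"dx":-0.013,"dy":0.021,"dz":-0.04,"wx":0,"wy":0,"wz":0},{"gripper":0,"dx":-0.013,"dy":0.021,"dz":-0.052,"wx":0,"wy":0,"wz":0},{"gripper":0,"dx":-0.013,"dy":0.021,"dz":-0.06,"wx":0,"wy":0,"wz":0}]' 15
python3 - <<'E'
from h import *
s=manip.read_state();im=manip.camera("top");cv2.imwrite("pics/t2.png",cv2.resize(im[150:270,50:170],None,fx=4,fy=4,interpolation=cv2.INTER_CUBIC));print(s["eef_pos"],s["wrist_force"])
E
```

```text
clock: 5.35
eef_pos: [592.3, 235.2, 107.3]
eef_rot: [3.141, 0.004, -3.111]
wrist_force: [1.2, 1.0, -2.1]
finger_gap: 26.0
finger_force: 15.0
clock: 5.77
eef_pos: [499.9, 387.5, 104.9]
eef_rot: [3.141, 0.001, -3.109]
wrist_force: [0.4, 0.4, -1.2]
finger_gap: 25.8
finger_force: 15.0
clock: 6.18
eef_pos: [487.4, 406.9, 42.9]
eef_rot: [-3.141, -0.001, -3.108]
wrist_force: [0.5, -0.6, -2.6]
finger_gap: 25.8
finger_force: 15.0
[487.43391523 406.90818694  42.86000005] [ 0.45393498 -0.58539458 -2.56450587]
```

View pics/t2.png

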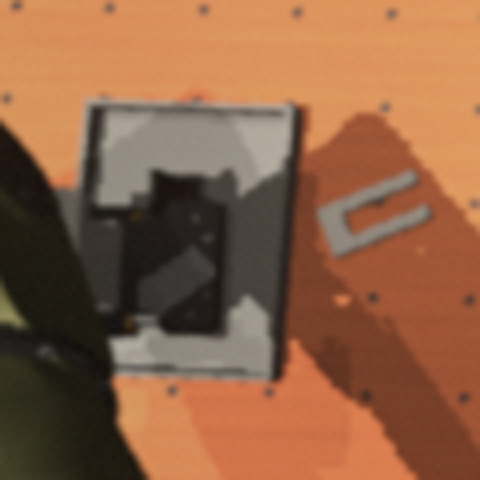

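The gripper body is above the tray (walls at 85–298 × 103–378 in the crop). I lower it the last 5 mm and release.

```bash

python3 -m inch '[{"gripper":0,"dx":0,"dy":0,"dz":-0.002,"wx":0,"wy":0,"wz":0},{"gripper":0,"dx":0,"dy":0,"dz":-0.004,"wx":0,"wy":0,"wz":0},{"gripper":0,"dx":0,"dy":0,"dz":-0.0045,"wx":0,"wy":0,"wz":0},{"gripper":0,"dx":0,"dy":0,"dz":-0.0048,"wx":0,"wy":0,"wz":0},{"gripper":0,"dx":0,"dy":0,"dz":-0.005,"wx":0,"wy":0,"wz":0}]' 15
python3 -m inch '[{"gripper":0,"dx":0,"dy":0,"dz":0,"wx":0,"wy":0,"wz":0},{"gripper":0.6,"dx":0,"dy":0,"dz":0,"wx":0,"wy":0,"wz":0},{"gripper":0.6,"dx":0,"dy":0,"dz":0,"wx":0,"wy":0,"wz":0},{"gripper":0.6,"dx":0,"dy":0,"dz":0,"wx":0,"wy":0,"wz":0},{"gripper":0.6,"dx":0,"dy":0,"dz":0,"wx":0,"wy":0,"wz":0}]' 15
python3 -m inch '[{"gripper":0.6,"dx":0,"dy":0,"dz":0,"wx":0,"wy":0,"wz":0},{"gripper":0.6,"dx":0,"dy":0,"dz":0.03,"wx":0,"wy":0,"wz":0},{"gripper":0.6,"dx":0,"dy":0,"dz":0.07,"wx":0,"wy":0,"wz":0},{"gripper":0.6,"dx":0,"dy":0,"dz":0.11,"wx":0,"wy":0,"wz":0},{"gripper":1,"dx":0,"dy":0,"dz":0.14,"wx":0,"wy":0,"wz":0}]' 15
python3 - <<'E'
from h import *
s=manip.read_state();im=manip.camera("wrist");cv2.imwrite("pics/w5.png",cv2.resize(im,(800,600),interpolation=cv2.INTER_CUBIC));print(s["eef_pos"],s["wrist_force"])
E
```

```text
clock: 6.65
eef_pos: [487.9, 407.7, 39.5]
eef_rot: [3.141, 0.001, -3.108]
wrist_force: [0.1, -0.4, -2.0]
finger_gap: 25.9
finger_force: 15.0
clock: 7.07
eef_pos: [487.7, 407.7, 39.1]
eef_rot: [3.141, 0.0, -3.108]
wrist_force: [1.5, 0.4, 0.0]
finger_gap: 49.1
finger_force: 0.0
clock: 7.48
eef_pos: [487.9, 407.9, 182.6]
eef_rot: [3.14, 0.002, -3.108]
wrist_force: [-0.3, 0.0, 0.6]
finger_gap: 60.3
finger_force: 0.0
[487.88537401 407.85471743 182.5820139 ] [-0.27162838  0.0472404   0.64225394]
```

View pics/w5.png

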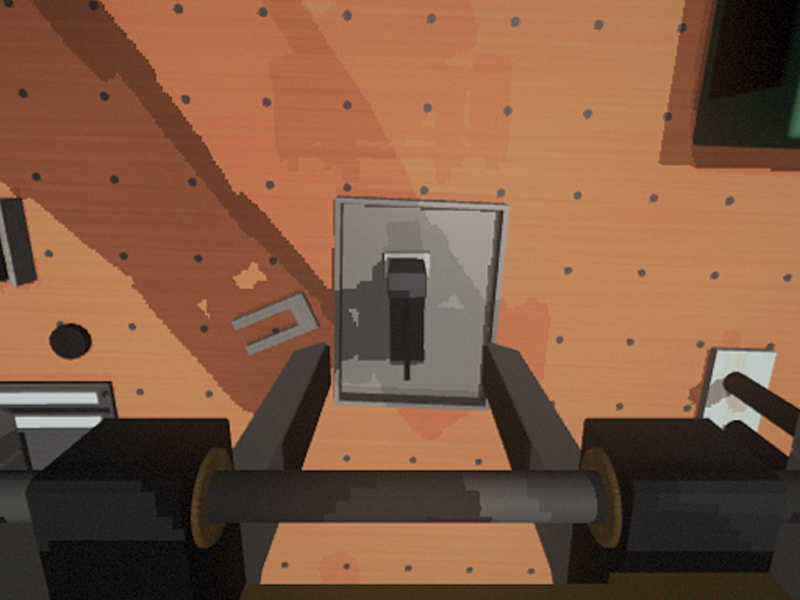

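The stop stands in the tray, clear of the walls (tray 335–508 × 198–408, stop at (407,300)). Now I go above the rack with the gripper turned a quarter.

```bash

python3 -m inch '[{"gripper":1,"dx":0,"dy":-0.04,"dz":0.02,"wx":0,"wy":0,"wz":-7},{"gripper":1,"dx":0,"dy":-0.08,"dz":0.03,"wx":0,"wy":0,"wz":-14},{"gripper":1,"dx":0,"dy":-0.12,"dz":0.03,"wx":0,"wy":0,"wz":-21},{"gripper":1,"dx":0,"dy":-0.15,"dz":0.03,"wx":0,"wy":0,"wz":-28},{"gripper":1,"dx":0,"dy":-0.18,"dz":0.03,"wx":0,"wy":0,"wz":-35}]' 15
python3 -m inch '[{"gripper":1,"dx":0,"dy":-0.04,"dz":0,"wx":0,"wy":0,"wz":-7},{"gripper":1,"dx":0,"dy":-0.08,"dz":0,"wx":0,"wy":0,"wz":-14},{"gripper":1,"dx":0,"dy":-0.12,"dz":0,"wx":0,"wy":0,"wz":-21},{"gripper":1,"dx":0,"dy":-0.15,"dz":0,"wx":0,"wy":0,"wz":-28},{"gripper":1,"dx":0,"dy":-0.18,"dz":0,"wx":0,"wy":0,"wz":-35}]' 15
python3 -m inch '[{"gripper":1,"dx":0,"dy":-0.04,"dz":0,"wx":0,"wy":0,"wz":-7},{"gripper":1,"dx":0,"dy":-0.06,"dz":0,"wx":0,"wy":0,"wz":-14},{"gripper":1,"dx":-0.003,"dy":-0.06,"dz":0,"wx":0,"wy":0,"wz":-21},{"gripper":1,"dx":-0.003,"dy":-0.06,"dz":0,"wx":0,"wy":0,"wz":-21},{"gripper":1,"dx":-0.003,"dy":-0.06,"dz":0,"wx":0,"wy":0,"wz":-21}]' 15
python3 - <<'E'
from h import *
s=manip.read_state();im=manip.camera("wrist");cv2.imwrite("pics/w6.png",cv2.resize(im,(800,600),interpolation=cv2.INTER_CUBIC));print(s["eef_pos"],s["eef_rot"],s["joints"])
np.save("w6s.npy",np.r_[s["eef_pos"],s["eef_rot"]])
E
```

```text
clock: 7.95
eef_pos: [487.4, 225.8, 209.1]
eef_rot: [3.141, 0.0, 2.558]
wrist_force: [1.4, -0.6, 0.1]
finger_gap: 93.3
finger_force: 0.0
clock: 8.37
eef_pos: [487.3, 45.8, 208.9]
eef_rot: [3.141, 0.0, 1.947]
wrist_force: [0.1, -0.8, 0.5]
finger_gap: 93.9
finger_force: 0.0
clock: 8.78
eef_pos: [484.6, -12.3, 208.9]
eef_rot: [3.141, -0.0, 1.591]
wrist_force: [-0.2, -0.4, 0.3]
finger_gap: 93.6
finger_force: 0.0
[484.58467205 -12.34488684 208.92711926] [ 3.14145842e+00 -5.40616479e-05  1.59059348e+00] [-1.01088647e-01  1.29910213e-01  1.65666121e+00  7.15144756e-05
  1.35489450e+00 -1.20901110e-01]
```

View pics/w6.png

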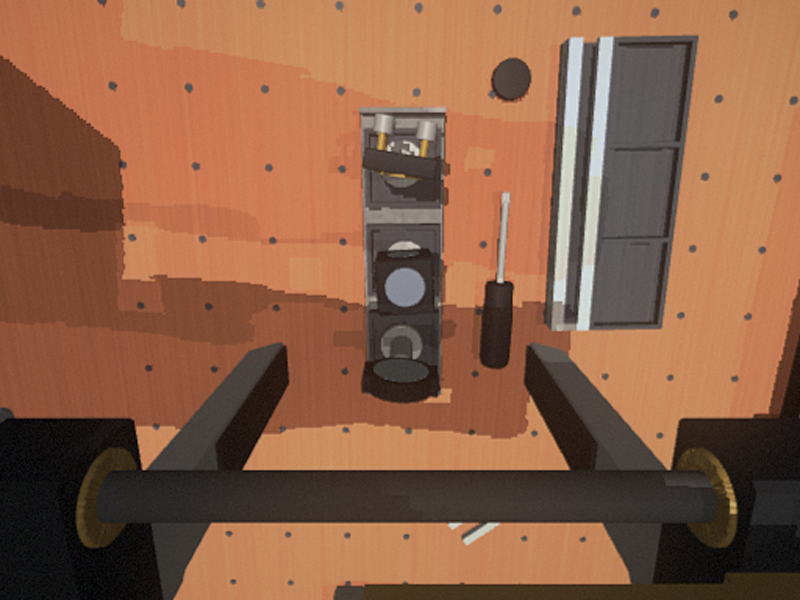

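The view shows the rack with the mirror plate from (364,156) to (440,168) with its knobs on the +y side. The cube top is centred at (405,287) and the lens ring is at 363–440 × 360–400. The rail corners are (563,38), (697,38), (546,329), (662,328), and the compartment dividers are at rows about 148 and 239.

```bash
python3 - <<'E'
from h import *
a=np.load("w6s.npy");s={"eef_pos":a[:3],"eef_rot":a[3:]};k=1.5625
f=lambda p,z:np.round(wpix2w((p[0]/k,p[1]/k),z,s)[:2],1)
for n,p,z in [("railLnear",(563,38),22),("railLfar",(697,38),22),("railRnear",(546,329),22),("railRfar",(662,328),22),("rack TL",(360,110),22),("rackTR",(446,110),22),("mirL",(364,156),113),("mirR",(441,170),113),("cube",(405,287),106),("cubeL",(377,287),106),("cubeR",(434,287),106),("lensL",(362,375),89),("lensR",(440,375),89),("lenstop",(400,372),114),("div1",(612,149),22),("div2",(605,239),22),("dishTL",(368,133),24),("dishTR",(440,135),24),("dish2TL",(367,224),24),("dish2TR",(440,224),24)]: print(n,f(p,z))
im=cv2.imread("pics/w6.png");cv2.imwrite("pics/w7.png",cv2.resize(im[100:405,340:460],None,fx=1.95,fy=1.95,interpolation=cv2.INTER_CUBIC))
E
```

```text
railLnear [596.5 155.2]
railLfar [694.4 157.1]
railRnear [605.4 -68.9]
railRfar [704. -66.]
rack TL [448.  102.8]
rackTR [513.1 104.1]
mirL [458.4  67.9]
mirR [504.6  60.8]
cube [484.4 -13.6]
cubeL [466.1 -14. ]
cubeR [503.4 -13.3]
lensL [454.6 -84.1]
lensR [511.1 -83. ]
lenstop [482.2 -70.2]
div1 [642.4  78.5]
div2 [645.8   8.8]
dishTL [454.2  86.3]
dishTR [509.1  85.9]
dish2TL [453.4  17.2]
dish2TR [511.7  18.4]
```

View pics/w7.png

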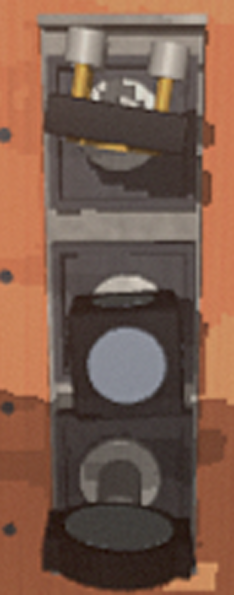

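The crop fixes the mirror plate's tilt at about -0.13 rad. My estimates are mirror (481,62), cube (484,-13.5), lens (483,-84), and rail origin (654.3,44.5) with yaw 0.037. The mirror goes first.

```bash

python3 -m inch '[{"gripper":1,"dx":-0.0035,"dy":0.04,"dz":0,"wx":0,"wy":0,"wz":-5},{"gripper":1,"dx":-0.0035,"dy":0.075,"dz":0,"wx":0,"wy":0,"wz":-8.6},{"gripper":1,"dx":-0.0035,"dy":0.075,"dz":-0.02,"wx":0,"wy":0,"wz":-8.6},{"gripper":1,"dx":-0.0035,"dy":0.075,"dz":-0.05,"wx":0,"wy":0,"wz":-8.6},{"gripper":1,"dx":-0.0035,"dy":0.075,"dz":-0.075,"wx":0,"wy":0,"wz":-8.6}]' 20
python3 -m inch '[{"gripper":1,"dx":0,"dy":0,"dz":-0.015,"wx":0,"wy":0,"wz":0},{"gripper":1,"dx":0,"dy":0,"dz":-0.03,"wx":0,"wy":0,"wz":0},{"gripper":1,"dx":0,"dy":0,"dz":-0.045,"wx":0,"wy":0,"wz":0},{"gripper":1,"dx":0,"dy":0,"dz":-0.055,"wx":0,"wy":0,"wz":0},{"gripper":1,"dx":0,"dy":0,"dz":-0.062,"wx":0,"wy":0,"wz":0}]' 20
python3 - <<'E'
from h import *
s=manip.read_state();im=manip.camera("wrist");cv2.imwrite("pics/w8.png",cv2.resize(im[80:384,100:412],None,fx=1.9,fy=1.9,interpolation=cv2.INTER_CUBIC));print(s["eef_pos"],s["eef_rot"],s["wrist_force"])
E
```

```text
clock: 9.25
eef_pos: [480.9, 64.1, 132.7]
eef_rot: [3.141, -0.0, 1.444]
wrist_force: [-0.4, -0.6, -0.3]
finger_gap: 93.8
finger_force: 0.0
clock: 9.67
eef_pos: [480.8, 63.2, 70.9]
eef_rot: [-3.141, 0.0, 1.44]
wrist_force: [-0.1, 0.9, 0.2]
finger_gap: 94.0
finger_force: 0.0
[480.76566144  63.17478338  70.91468741] [-3.14054247e+00  1.80381763e-04  1.44031538e+00] [-0.10834021  0.8906888   0.22986209]
```

View pics/w8.png

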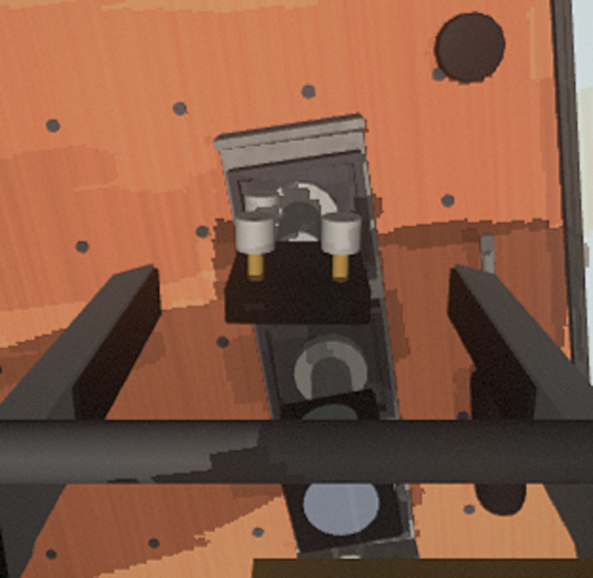

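The mirror plate lies level between the fingers (its top band is rows 285–322, centred at column 298), so the yaw is right. I check its y position.

```bash
python3 - <<'E'
from h import *
s=manip.read_state();g=lambda u,v,z:np.round(wpix2w((100+u/1.9,80+v/1.9),z,s)[:2],1)
print(g(227,322,113),g(370,322,113),g(298,285,113),g(298,322,113), g(298,245,113))
print("cube",g(341,505,106),"foot cube?")
E
```

```text
[457.6  62.2] [500.2  56.6] [480.3  71.2] [478.7  59.4] [482.   83.6]
cube [483.7 -14. ] foot cube?
```

```bash

python3 -m inch '[{"gripper":0.7,"dx":-0.001,"dy":0.001,"dz":0,"wx":0,"wy":0,"wz":0},{"gripper":0.5,"dx":-0.001,"dy":0.002,"dz":0,"wx":0,"wy":0,"wz":0},{"gripper":0.3,"dx":-0.001,"dy":0.002,"dz":0,"wx":0,"wy":0,"wz":0},{"gripper":0.3,"dx":-0.001,"dy":0.002,"dz":0,"wx":0,"wy":0,"wz":0},{"gripper":0.3,"dx":-0.001,"dy":0.002,"dz":0,"wx":0,"wy":0,"wz":0}]' 20
python3 -m inch '[{"gripper":0.3,"dx":0,"dy":0,"dz":0,"wx":0,"wy":0,"wz":0},{"gripper":0.3,"dx":0,"dy":0,"dz":0,"wx":0,"wy":0,"wz":0},{"gripper":0.3,"dx":0,"dy":0,"dz":0,"wx":0,"wy":0,"wz":0},{"gripper":0.3,"dx":0,"dy":0,"dz":0,"wx":0,"wy":0,"wz":0},{"gripper":0.3,"dx":0,"dy":0,"dz":0,"wx":0,"wy":0,"wz":0}]' 20
python3 -m inch '[{"gripper":0.3,"dx":0,"dy":0,"dz":0.003,"wx":0,"wy":0,"wz":0},{"gripper":0.3,"dx":0,"dy":0,"dz":0.01,"wx":0,"wy":0,"wz":0},{"gripper":0.3,"dx":0,"dy":0,"dz":0.03,"wx":0,"wy":0,"wz":0},{"gripper":0.3,"dx":0,"dy":0,"dz":0.055,"wx":0,"wy":0,"wz":0},{"gripper":0.3,"dx":0,"dy":0,"dz":0.08,"wx":0,"wy":0,"wz":0}]' 20
```

```text
clock: 10.13
eef_pos: [480.3, 64.6, 72.4]
eef_rot: [3.141, -0.0, 1.437]
wrist_force: [-0.9, -0.3, -0.8]
finger_gap: 64.3
finger_force: 0.0
clock: 10.55
eef_pos: [480.1, 64.6, 72.0]
eef_rot: [3.142, -0.0, 1.437]
wrist_force: [-1.1, -0.3, 0.8]
finger_gap: 43.4
finger_force: 20.0
clock: 10.97
eef_pos: [479.7, 64.6, 153.2]
eef_rot: [-3.141, 0.0, 1.437]
wrist_force: [1.4, 0.6, -2.2]
finger_gap: 43.8
finger_force: 20.0
```

```bash

python3 -m inch '[{"gripper":0.3,"dx":0.02,"dy":0,"dz":0,"wx":0,"wy":0,"wz":3},{"gripper":0.3,"dx":0.05,"dy":0,"dz":0,"wx":0,"wy":0,"wz":6},{"gripper":0.3,"dx":0.085,"dy":-0.01,"dz":0,"wx":0,"wy":0,"wz":9.8},{"gripper":0.3,"dx":0.115,"dy":-0.03,"dz":0,"wx":0,"wy":0,"wz":9.8},{"gripper":0.3,"dx":0.145,"dy":-0.05,"dz":0,"wx":0,"wy":0,"wz":9.8}]' 20
python3 -m inch '[{"gripper":0.3,"dx":0.025,"dy":-0.024,"dz":0,"wx":0,"wy":0,"wz":0},{"gripper":0.3,"dx":0.038,"dy":-0.038,"dz":0,"wx":0,"wy":0,"wz":0},{"gripper":0.3,"dx":0.044,"dy":-0.0436,"dz":0,"wx":0,"wy":0,"wz":0},{"gripper":0.3,"dx":0.044,"dy":-0.0436,"dz":-0.01,"wx":0,"wy":0,"wz":0},{"gripper":0.3,"dx":0.044,"dy":-0.0436,"dz":-0.03,"wx":0,"wy":0,"wz":0}]' 20
python3 -m inch '[{"gripper":0.3,"dx":0,"dy":0,"dz":-0.01,"wx":0,"wy":0,"wz":0},{"gripper":0.3,"dx":0,"dy":0,"dz":-0.018,"wx":0,"wy":0,"wz":0},{"gripper":0.3,"dx":0,"dy":0,"dz":-0.022,"wx":0,"wy":0,"wz":0},{"gripper":0.3,"dx":0,"dy":0,"dz":-0.022,"wx":0,"wy":0,"wz":0},{"gripper":0.3,"dx":0,"dy":0,"dz":-0.022,"wx":0,"wy":0,"wz":0}]' 20
python3 - <<'E'
from h import *
s=manip.read_state();im=manip.camera("wrist");cv2.imwrite("pics/w9.png",cv2.resize(im,(800,600),interpolation=cv2.INTER_CUBIC));print(s["eef_pos"],s["eef_rot"],s["wrist_force"])
np.save("w9s.npy",np.r_[s["eef_pos"],s["eef_rot"]])
E
```

```text
clock: 11.38
eef_pos: [626.4, 14.3, 152.4]
eef_rot: [3.141, -0.0, 1.61]
wrist_force: [-0.4, -0.5, -1.1]
finger_gap: 44.1
finger_force: 20.0
clock: 11.8
eef_pos: [669.6, -28.5, 123.5]
eef_rot: [3.138, 0.0, 1.608]
wrist_force: [0.3, 0.7, -1.7]
finger_gap: 43.6
finger_force: 20.0
clock: 12.22
eef_pos: [669.2, -28.6, 100.6]
eef_rot: [3.141, 0.0, 1.608]
wrist_force: [0.6, 0.0, -1.7]
finger_gap: 43.6
finger_force: 20.0
[669.21251219 -28.64522985 100.6449423 ] [3.14084176e+00 7.88197841e-05 1.60831277e+00] [ 0.62576798  0.0330391  -1.71467881]
```

View pics/w9.png

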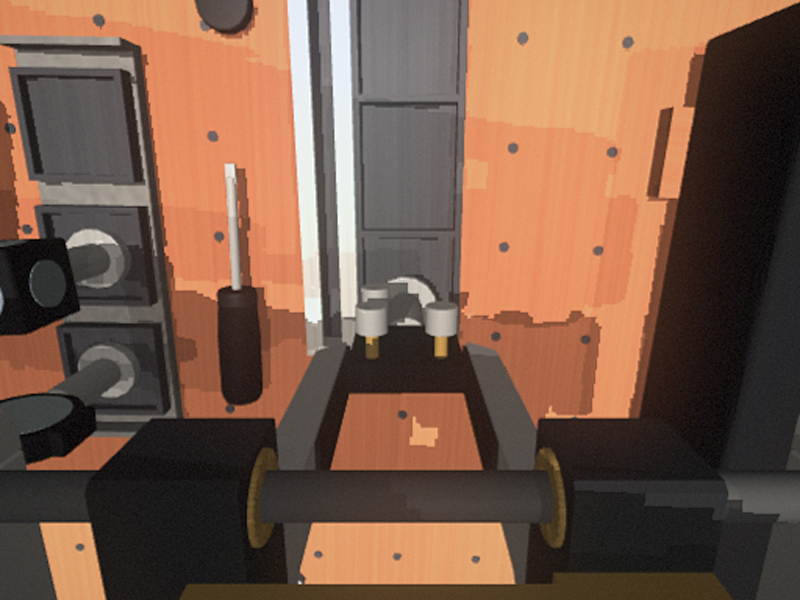

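The mirror hangs over the right compartment, with its foot at (408,300). The middle compartment's lip edges are at columns about 357 and 464, rows 100 and 233. I check the fit.

```bash
python3 - <<'E'
from h import *
a=np.load("w9s.npy");s={"eef_pos":a[:3],"eef_rot":a[3:]};k=1.5625
g=lambda u,v,z:np.round(wpix2w((u/k,v/k),z,s)[:2],1)
O=np.array([654.3,44.5]);c,n=np.cos(.037),np.sin(.037)
for p in [(357,165),(464,165),(410,101),(410,234),(293,100),(305,300)]:
    w=g(*p,22);d=w-O;print(p,w,"rail",np.round([c*d[0]+n*d[1],-n*d[0]+c*d[1]],1))
print("foot top",g(408,290,51))
E
```

```text
(357, 165) [639.2  45.8] rail [-15.    1.9]
(464, 165) [699.5  48.1] rail [45.3  1.9]
(410, 101) [667.7  80.6] rail [14.7 35.6]
(410, 234) [670.6   8.1] rail [ 14.9 -37. ]
(293, 100) [604.   78.7] rail [-49.  36.]
(305, 300) [608.7 -34.3] rail [-48.5 -77.1]
foot top [670.3 -18.4]
```

The edges agree within 2 mm. Lower and release.

```bash

python3 -m inch '[{"gripper":0.3,"dx":0.001,"dy":0,"dz":-0.008,"wx":0,"wy":0,"wz":0},{"gripper":0.3,"dx":0.001,"dy":0,"dz":-0.016,"wx":0,"wy":0,"wz":0},{"gripper":0.3,"dx":0.001,"dy":0,"dz":-0.022,"wx":0,"wy":0,"wz":0},{"gripper":0.3,"dx":0.001,"dy":0,"dz":-0.026,"wx":0,"wy":0,"wz":0},{"gripper":0.3,"dx":0.001,"dy":0,"dz":-0.0275,"wx":0,"wy":0,"wz":0}]' 20
python3 -m inch '[{"gripper":0.3,"dx":0,"dy":0,"dz":0,"wx":0,"wy":0,"wz":0},{"gripper":0.3,"dx":0,"dy":0,"dz":-0.0008,"wx":0,"wy":0,"wz":0},{"gripper":0.3,"dx":0,"dy":0,"dz":-0.0008,"wx":0,"wy":0,"wz":0},{"gripper":0.9,"dx":0,"dy":0,"dz":-0.0008,"wx":0,"wy":0,"wz":0},{"gripper":0.9,"dx":0,"dy":0,"dz":-0.0008,"wx":0,"wy":0,"wz":0}]' 20
python3 -m inch '[{"gripper":0.9,"dx":0,"dy":0,"dz":0,"wx":0,"wy":0,"wz":0},{"gripper":0.9,"dx":0,"dy":0,"dz":0,"wx":0,"wy":0,"wz":0},{"gripper":0.9,"dx":0,"dy":0,"dz":0.02,"wx":0,"wy":0,"wz":0},{"gripper":1,"dx":0,"dy":0,"dz":0.055,"wx":0,"wy":0,"wz":0},{"gripper":1,"dx":0,"dy":0,"dz":0.09,"wx":0,"wy":0,"wz":0}]' 20
python3 - <<'E'
from h import *
s=manip.read_state();cv2.imwrite("pics/w10.png",manip.camera("wrist"));print(s["eef_pos"],s["eef_rot"])
E
```

```text
clock: 12.68
eef_pos: [669.8, -29.0, 72.0]
eef_rot: [-3.141, -0.0, 1.608]
wrist_force: [-5.1, 0.2, 8.4]
finger_gap: 43.9
finger_force: 20.0
clock: 13.1
eef_pos: [670.2, -29.0, 71.6]
eef_rot: [3.141, 0.0, 1.608]
wrist_force: [-0.3, -0.2, 0.2]
finger_gap: 53.4
finger_force: 0.0
clock: 13.52
eef_pos: [669.4, -28.9, 161.8]
eef_rot: [-3.139, -0.0, 1.608]
wrist_force: [0.4, 0.6, 0.2]
finger_gap: 86.9
finger_force: 0.0
[669.4433728  -28.93577094 161.75685758] [-3.13912789e+00 -3.49286201e-04  1.60792510e+00]
```

```bash
python3 - <<'E'
from h import *
k=1.5625
for nm,pts in [("w6s",{"lensfoot":(401.5,345),"cubefoot-top-edge":(403,240)}),("w9s",{"lensfoot":(106,371),"cubefoot":(93,257)})]:
    a=np.load(nm+".npy");s={"eef_pos":a[:3],"eef_rot":a[3:]}
    for n,p in pts.items(): print(nm,n,np.round(wpix2w((p[0]/k,p[1]/k),22,s)[:2],1))
a=np.load("w6s.npy");s={"eef_pos":a[:3],"eef_rot":a[3:]}
for p in [(45,520),(45,575),(193,520),(193,575),(120,503),(120,550),(120,590)]:
    q=(340+p[0]/1.95,100+p[1]/1.95);print(p,[np.round(wpix2w((q[0]/k,q[1]/k),z,s)[:2],1) for z in (89,114)])
E
```

```text
w6s lensfoot [482.7 -85.8]
w6s cubefoot-top-edge [482.4   4.7]
w9s lensfoot [482.6 -85.5]
w9s cubefoot [483.8 -12.6]
(45, 520) [array([455.4, -77.6]), array([457.6, -66.8])]
(45, 575) [array([455.4, -99.9]), array([457.5, -87.4])]
(193, 520) [array([510.1, -76.5]), array([508.1, -65.8])]
(193, 575) [array([511. , -98.8]), array([508.8, -86.4])]
(120, 503) [array([483. , -70.3]), array([483. , -60.1])]
(120, 550) [array([483.4, -89.1]), array([483.3, -77.4])]
(120, 590) [array([ 483.6, -105.5]), array([483.6, -92.6])]
```

```bash

python3 -m inch '[{"gripper":1,"dx":-0.04,"dy":-0.012,"dz":0,"wx":0,"wy":0,"wz":-1},{"gripper":1,"dx":-0.08,"dy":-0.024,"dz":0,"wx":0,"wy":0,"wz":-1},{"gripper":1,"dx":-0.12,"dy":-0.036,"dz":0,"wx":0,"wy":0,"wz":-1},{"gripper":1,"dx":-0.16,"dy":-0.049,"dz":0,"wx":0,"wy":0,"wz":-1},{"gripper":1,"dx":-0.187,"dy":-0.058,"dz":0,"wx":0,"wy":0,"wz":-1}]' 20
python3 -m inch '[{"gripper":1,"dx":0,"dy":0,"dz":0,"wx":0,"wy":0,"wz":0},{"gripper":1,"dx":0,"dy":0,"dz":-0.02,"wx":0,"wy":0,"wz":0},{"gripper":1,"dx":0,"dy":0,"dz":-0.05,"wx":0,"wy":0,"wz":0},{"gripper":1,"dx":0,"dy":0,"dz":-0.075,"wx":0,"wy":0,"wz":0},{"gripper":1,"dx":0,"dy":0,"dz":-0.091,"wx":0,"wy":0,"wz":0}]' 20
python3 -m inch '[{"gripper":0.7,"dx":0,"dy":0,"dz":0,"wx":0,"wy":0,"wz":0},{"gripper":0.5,"dx":0,"dy":0,"dz":0,"wx":0,"wy":0,"wz":0},{"gripper":0.4,"dx":0,"dy":0,"dz":0,"wx":0,"wy":0,"wz":0},{"gripper":0.4,"dx":0,"dy":0,"dz":0,"wx":0,"wy":0,"wz":0},{"gripper":0.4,"dx":0,"dy":0,"dz":0,"wx":0,"wy":0,"wz":0}]' 20
python3 -m inch '[{"gripper":0.4,"dx":0,"dy":0,"dz":0,"wx":0,"wy":0,"wz":0},{"gripper":0.4,"dx":0,"dy":0,"dz":0,"wx":0,"wy":0,"wz":0},{"gripper":0.4,"dx":0,"dy":0,"dz":0,"wx":0,"wy":0,"wz":0},{"gripper":0.4,"dx":0,"dy":0,"dz":0,"wx":0,"wy":0,"wz":0},{"gripper":0.4,"dx":0,"dy":0,"dz":0,"wx":0,"wy":0,"wz":0}]' 20
```

```text
clock: 13.98
eef_pos: [480.3, -87.4, 161.5]
eef_rot: [-3.142, 0.0, 1.59]
wrist_force: [0.3, -0.2, 0.3]
finger_gap: 94.1
finger_force: 0.0
clock: 14.4
eef_pos: [482.6, -86.7, 68.4]
eef_rot: [-3.14, -0.0, 1.59]
wrist_force: [0.4, -0.3, -0.5]
finger_gap: 94.1
finger_force: 0.0
clock: 14.82
eef_pos: [483.7, -87.1, 71.7]
eef_rot: [3.14, 0.001, 1.59]
wrist_force: [-1.2, 0.3, 0.7]
finger_gap: 63.9
finger_force: 0.0
clock: 15.23
eef_pos: [483.4, -87.1, 71.2]
eef_rot: [3.141, 0.0, 1.59]
wrist_force: [-1.7, 0.7, 5.0]
finger_gap: 53.3
finger_force: 20.0
```

```bash

python3 -m inch '[{"gripper":0.4,"dx":0,"dy":0,"dz":0.005,"wx":0,"wy":0,"wz":0},{"gripper":0.4,"dx":0,"dy":0,"dz":0.02,"wx":0,"wy":0,"wz":0},{"gripper":0.4,"dx":0,"dy":0,"dz":0.045,"wx":0,"wy":0,"wz":0},{"gripper":0.4,"dx":0.01,"dy":0,"dz":0.07,"wx":0,"wy":0,"wz":0},{"gripper":0.4,"dx":0.03,"dy":0,"dz":0.085,"wx":0,"wy":0,"wz":0}]' 20
python3 -m inch '[{"gripper":0.4,"dx":0.03,"dy":0,"dz":0,"wx":0,"wy":0,"wz":1},{"gripper":0.4,"dx":0.055,"dy":0.015,"dz":0,"wx":0,"wy":0,"wz":1},{"gripper":0.4,"dx":0.07,"dy":0.045,"dz":0,"wx":0,"wy":0,"wz":1},{"gripper":0.4,"dx":0.07,"dy":0.08,"dz":0,"wx":0,"wy":0,"wz":1},{"gripper":0.4,"dx":0.07,"dy":0.115,"dz":0,"wx":0,"wy":0,"wz":1}]' 20
python3 -m inch '[{"gripper":0.4,"dx":0.01,"dy":0.03,"dz":0,"wx":0,"wy":0,"wz":0},{"gripper":0.4,"dx":0.03,"dy":0.055,"dz":0,"wx":0,"wy":0,"wz":0},{"gripper":0.4,"dx":0.055,"dy":0.08,"dz":0,"wx":0,"wy":0,"wz":0},{"gripper":0.4,"dx":0.075,"dy":0.091,"dz":0,"wx":0,"wy":0,"wz":0},{"gripper":0.4,"dx":0.081,"dy":0.091,"dz":0,"wx":0,"wy":0,"wz":0}]' 20
python3 -m inch '[{"gripper":0.4,"dx":0,"dy":0,"dz":-0.005,"wx":0,"wy":0,"wz":0},{"gripper":0.4,"dx":0,"dy":0,"dz":-0.02,"wx":0,"wy":0,"wz":0},{"gripper":0.4,"dx":0,"dy":0,"dz":-0.04,"wx":0,"wy":0,"wz":0},{"gripper":0.4,"dx":0,"dy":0,"dz":-0.055,"wx":0,"wy":0,"wz":0},{"gripper":0.4,"dx":0,"dy":0,"dz":-0.06,"wx":0,"wy":0,"wz":0}]' 20
```

```text
clock: 15.65
eef_pos: [513.0, -87.1, 158.5]
eef_rot: [3.14, 0.0, 1.59]
wrist_force: [0.4, -0.2, -1.6]
finger_gap: 53.6
finger_force: 20.0
clock: 16.07
eef_pos: [583.2, 29.2, 155.0]
eef_rot: [-3.14, -0.0, 1.607]
wrist_force: [0.2, -0.2, -2.0]
finger_gap: 53.6
finger_force: 20.0
clock: 16.48
eef_pos: [665.3, 121.6, 154.7]
eef_rot: [-3.141, -0.0, 1.61]
wrist_force: [-0.4, -0.7, -2.3]
finger_gap: 53.4
finger_force: 20.0
clock: 16.9
eef_pos: [662.2, 117.8, 92.8]
eef_rot: [-3.137, 0.0, 1.607]
wrist_force: [0.1, -0.7, -2.7]
finger_gap: 53.4
finger_force: 20.0
```

```bash

python3 -m inch '[{"gripper":0.4,"dx":0,"dy":0,"dz":-0.006,"wx":0,"wy":0,"wz":0},{"gripper":0.4,"dx":0,"dy":0,"dz":-0.013,"wx":0,"wy":0,"wz":0},{"gripper":0.4,"dx":0,"dy":0,"dz":-0.019,"wx":0,"wy":0,"wz":0},{"gripper":0.4,"dx":0,"dy":0,"dz":-0.023,"wx":0,"wy":0,"wz":0},{"gripper":0.4,"dx":0,"dy":0,"dz":-0.024,"wx":0,"wy":0,"wz":0}]' 20
python3 -m inch '[{"gripper":0.4,"dx":0,"dy":0,"dz":-0.0005,"wx":0,"wy":0,"wz":0},{"gripper":0.4,"dx":0,"dy":0,"dz":-0.001,"wx":0,"wy":0,"wz":0},{"gripper":0.4,"dx":0,"dy":0,"dz":-0.001,"wx":0,"wy":0,"wz":0},{"gripper":0.4,"dx":0,"dy":0,"dz":-0.001,"wx":0,"wy":0,"wz":0},{"gripper":0.4,"dx":0,"dy":0,"dz":-0.001,"wx":0,"wy":0,"wz":0}]' 20
```

```text
clock: 17.32
eef_pos: [664.0, 118.9, 71.4]
eef_rot: [-3.141, -0.0, 1.608]
wrist_force: [-0.7, -0.7, 1.3]
finger_gap: 53.5
finger_force: 20.0
clock: 17.73
eef_pos: [664.3, 119.0, 71.3]
eef_rot: [3.141, -0.0, 1.608]
wrist_force: [-2.8, -0.1, 5.4]
finger_gap: 53.4
finger_force: 20.0
```

Contact at floor height. Release, rise and save a picture, then go to the cube.

```bash

python3 -m inch '[{"gripper":0.95,"dx":0,"dy":0,"dz":0,"wx":0,"wy":0,"wz":0},{"gripper":0.95,"dx":0,"dy":0,"dz":0,"wx":0,"wy":0,"wz":0},{"gripper":0.95,"dx":0,"dy":0,"dz":0,"wx":0,"wy":0,"wz":0},{"gripper":0.95,"dx":0,"dy":0,"dz":0,"wx":0,"wy":0,"wz":0},{"gripper":0.95,"dx":0,"dy":0,"dz":0.005,"wx":0,"wy":0,"wz":0}]' 20
python3 -m inch '[{"gripper":0.95,"dx":0,"dy":0,"dz":0.015,"wx":0,"wy":0,"wz":0},{"gripper":0.95,"dx":0,"dy":0,"dz":0.04,"wx":0,"wy":0,"wz":0},{"gripper":0.95,"dx":0,"dy":0,"dz":0.07,"wx":0,"wy":0,"wz":0},{"gripper":1,"dx":0,"dy":0,"dz":0.1,"wx":0,"wy":0,"wz":0},{"gripper":1,"dx":0,"dy":0,"dz":0.1,"wx":0,"wy":0,"wz":0}]' 20
python3 -m inch '[{"gripper":1,"dx":-0.03,"dy":-0.022,"dz":0,"wx":0,"wy":0,"wz":-1},{"gripper":1,"dx":-0.06,"dy":-0.045,"dz":0,"wx":0,"wy":0,"wz":-1},{"gripper":1,"dx":-0.09,"dy":-0.066,"dz":0,"wx":0,"wy":0,"wz":-1},{"gripper":1,"dx":-0.12,"dy":-0.088,"dz":0,"wx":0,"wy":0,"wz":-1},{"gripper":1,"dx":-0.145,"dy":-0.108,"dz":0,"wx":0,"wy":0,"wz":-1}]' 20
python3 -m inch '[{"gripper":1,"dx":-0.025,"dy":-0.015,"dz":0,"wx":0,"wy":0,"wz":0},{"gripper":1,"dx":-0.0355,"dy":-0.0245,"dz":0,"wx":0,"wy":0,"wz":0},{"gripper":1,"dx":-0.0355,"dy":-0.0245,"dz":0,"wx":0,"wy":0,"wz":0},{"gripper":1,"dx":-0.0355,"dy":-0.0245,"dz":0,"wx":0,"wy":0,"wz":0},{"gripper":1,"dx":-0.0355,"dy":-0.0245,"dz":0,"wx":0,"wy":0,"wz":0}]' 20
python3 - <<'E'
from h import *
s=manip.read_state();im=manip.camera("wrist");cv2.imwrite("pics/w11.png",im);print(s["eef_pos"],s["eef_rot"])
# cube window (bluish) centroid in the wrist picture
hsv=cv2.cvtColor(im,cv2.COLOR_BGR2HSV);m=cv2.inRange(im,(110,90,80),(255,255,255))&cv2.inRange(hsv,(95,20,80),(130,255,255))
n,l,st,c=cv2.connectedComponentsWithStats(m)
for i in range(1,n):
    if st[i,4]>60: print(st[i],c[i].round(1),wpix2w(c[i],106,s).round(1))
E
```

```text
clock: 18.15
eef_pos: [663.6, 119.0, 74.7]
eef_rot: [-3.14, 0.0, 1.608]
wrist_force: [0.4, 0.6, -0.2]
finger_gap: 83.2
finger_force: 0.0
clock: 18.57
eef_pos: [666.1, 119.3, 183.0]
eef_rot: [3.132, -0.001, 1.608]
wrist_force: [0.8, -0.0, 1.1]
finger_gap: 93.6
finger_force: 0.0
clock: 18.98
eef_pos: [517.1, 10.2, 175.6]
eef_rot: [3.141, 0.0, 1.591]
wrist_force: [0.3, -0.3, 1.0]
finger_gap: 93.9
finger_force: 0.0
clock: 19.4
eef_pos: [484.3, -13.1, 175.8]
eef_rot: [3.141, -0.0, 1.591]
wrist_force: [-0.1, 0.6, -0.2]
finger_gap: 93.9
finger_force: 0.0
[484.3016499  -13.10953991 175.76869538] [ 3.14109843e+00 -8.83890300e-05  1.59052786e+00]
[371  28   5  55  69] [372.7  55.9] [575.1 103.6 106. ]
[388  64   6  52  70] [390.5  87.9] [592.9  79.  106. ]
[245 179  28  26 515] [259.2 191.9] [484.1 -13.9 106. ]
```

The cube is centred under the tool. Descend and grip.

```bash

python3 -m inch '[{"gripper":1,"dx":0,"dy":-0.0005,"dz":-0.03,"wx":0,"wy":0,"wz":0},{"gripper":1,"dx":0,"dy":-0.0005,"dz":-0.06,"wx":0,"wy":0,"wz":0},{"gripper":1,"dx":0,"dy":-0.0005,"dz":-0.085,"wx":0,"wy":0,"wz":0},{"gripper":0.8,"dx":0,"dy":-0.0005,"dz":-0.1,"wx":0,"wy":0,"wz":0},{"gripper":0.6,"dx":0,"dy":-0.0005,"dz":-0.106,"wx":0,"wy":0,"wz":0}]' 20
python3 -m inch '[{"gripper":0.25,"dx":0,"dy":0,"dz":0,"wx":0,"wy":0,"wz":0},{"gripper":0.25,"dx":0,"dy":0,"dz":0,"wx":0,"wy":0,"wz":0},{"gripper":0.25,"dx":0,"dy":0,"dz":0,"wx":0,"wy":0,"wz":0},{"gripper":0.25,"dx":0,"dy":0,"dz":0,"wx":0,"wy":0,"wz":0},{"gripper":0.25,"dx":0,"dy":0,"dz":0,"wx":0,"wy":0,"wz":0}]' 20
python3 -m inch '[{"gripper":0.25,"dx":0,"dy":0,"dz":0,"wx":0,"wy":0,"wz":0},{"gripper":0.25,"dx":0,"dy":0,"dz":0,"wx":0,"wy":0,"wz":0},{"gripper":0.25,"dx":0,"dy":0,"dz":0,"wx":0,"wy":0,"wz":0},{"gripper":0.25,"dx":0,"dy":0,"dz":0,"wx":0,"wy":0,"wz":0},{"gripper":0.25,"dx":0,"dy":0,"dz":0,"wx":0,"wy":0,"wz":0}]' 20
```

```text
clock: 19.87
eef_pos: [482.9, -13.3, 67.0]
eef_rot: [-3.138, -0.001, 1.591]
wrist_force: [0.8, -0.4, -0.0]
finger_gap: 84.1
finger_force: 0.0
clock: 20.28
eef_pos: [484.1, -14.0, 70.5]
eef_rot: [3.14, 0.0, 1.59]
wrist_force: [-0.9, -0.1, 0.5]
finger_gap: 50.6
finger_force: 0.0
clock: 20.7
eef_pos: [483.8, -14.0, 70.0]
eef_rot: [3.141, 0.0, 1.59]
wrist_force: [-0.9, 0.4, 5.5]
finger_gap: 38.1
finger_force: 19.6
```

```bash

python3 -m inch '[{"gripper":0.25,"dx":0,"dy":0,"dz":0.005,"wx":0,"wy":0,"wz":0},{"gripper":0.25,"dx":0,"dy":0,"dz":0.02,"wx":0,"wy":0,"wz":0},{"gripper":0.25,"dx":0,"dy":0,"dz":0.045,"wx":0,"wy":0,"wz":0},{"gripper":0.25,"dx":0.01,"dy":0.01,"dz":0.07,"wx":0,"wy":0,"wz":0},{"gripper":0.25,"dx":0.03,"dy":0.03,"dz":0.085,"wx":0,"wy":0,"wz":0}]' 20
python3 -m inch '[{"gripper":0.25,"dx":0.03,"dy":0.015,"dz":0,"wx":0,"wy":0,"wz":1},{"gripper":0.25,"dx":0.065,"dy":0.029,"dz":0,"wx":0,"wy":0,"wz":1},{"gripper":0.25,"dx":0.1,"dy":0.029,"dz":0,"wx":0,"wy":0,"wz":1},{"gripper":0.25,"dx":0.13,"dy":0.029,"dz":0,"wx":0,"wy":0,"wz":1},{"gripper":0.25,"dx":0.153,"dy":0.029,"dz":0,"wx":0,"wy":0,"wz":1}]' 20
python3 -m inch '[{"gripper":0.25,"dx":0,"dy":0,"dz":0,"wx":0,"wy":0,"wz":0},{"gripper":0.25,"dx":0,"dy":0,"dz":-0.015,"wx":0,"wy":0,"wz":0},{"gripper":0.25,"dx":0,"dy":0,"dz":-0.035,"wx":0,"wy":0,"wz":0},{"gripper":0.25,"dx":0,"dy":0,"dz":-0.05,"wx":0,"wy":0,"wz":0},{"gripper":0.25,"dx":0,"dy":0,"dz":-0.06,"wx":0,"wy":0,"wz":0}]' 20
python3 -m inch '[{"gripper":0.25,"dx":0,"dy":0,"dz":-0.006,"wx":0,"wy":0,"wz":0},{"gripper":0.25,"dx":0,"dy":0,"dz":-0.013,"wx":0,"wy":0,"wz":0},{"gripper":0.25,"dx":0,"dy":0,"dz":-0.019,"wx":0,"wy":0,"wz":0},{"gripper":0.25,"dx":0,"dy":0,"dz":-0.023,"wx":0,"wy":0,"wz":0},{"gripper":0.25,"dx":0,"dy":0,"dz":-0.0245,"wx":0,"wy":0,"wz":0}]' 20
python3 -m inch '[{"gripper":0.25,"dx":0,"dy":0,"dz":-0.0005,"wx":0,"wy":0,"wz":0},{"gripper":0.25,"dx":0,"dy":0,"dz":-0.001,"wx":0,"wy":0,"wz":0},{"gripper":0.25,"dx":0,"dy":0,"dz":-0.001,"wx":0,"wy":0,"wz":0},{"gripper":0.25,"dx":0,"dy":0,"dz":-0.001,"wx":0,"wy":0,"wz":0},{"gripper":0.25,"dx":0,"dy":0,"dz":-0.001,"wx":0,"wy":0,"wz":0}]' 20
```

```text
clock: 21.12
eef_pos: [513.4, 15.2, 157.3]
eef_rot: [3.14, 0.0, 1.589]
wrist_force: [1.6, 0.0, -2.2]
finger_gap: 38.0
finger_force: 19.7
clock: 21.53
eef_pos: [668.1, 45.3, 153.8]
eef_rot: [-3.14, 0.0, 1.608]
wrist_force: [-0.6, -0.4, -1.3]
finger_gap: 38.0
finger_force: 19.7
clock: 21.95
eef_pos: [665.4, 45.0, 92.6]
eef_rot: [-3.139, -0.0, 1.608]
wrist_force: [0.1, 0.6, -1.7]
finger_gap: 37.8
finger_force: 19.8
clock: 22.37
eef_pos: [666.7, 45.0, 70.1]
eef_rot: [3.141, -0.0, 1.608]
wrist_force: [-2.2, -0.0, 6.3]
finger_gap: 38.4
finger_force: 19.8
clock: 22.78
eef_pos: [666.9, 45.0, 70.2]
eef_rot: [3.14, 0.0, 1.608]
wrist_force: [-2.0, 0.3, 5.5]
finger_gap: 37.9
finger_force: 19.8
```

```bash

python3 -m inch '[{"gripper":0.95,"dx":0,"dy":0,"dz":0,"wx":0,"wy":0,"wz":0},{"gripper":0.95,"dx":0,"dy":0,"dz":0,"wx":0,"wy":0,"wz":0},{"gripper":0.95,"dx":0,"dy":0,"dz":0,"wx":0,"wy":0,"wz":0},{"gripper":0.95,"dx":0,"dy":0,"dz":0,"wx":0,"wy":0,"wz":0},{"gripper":0.95,"dx":0,"dy":0,"dz":0.005,"wx":0,"wy":0,"wz":0}]' 20
python3 -m inch '[{"gripper":0.95,"dx":0,"dy":0,"dz":0.015,"wx":0,"wy":0,"wz":0},{"gripper":0.95,"dx":0,"dy":0,"dz":0.04,"wx":0,"wy":0,"wz":0},{"gripper":0.95,"dx":0,"dy":0,"dz":0.07,"wx":0,"wy":0,"wz":0},{"gripper":1,"dx":0,"dy":0,"dz":0.1,"wx":0,"wy":0,"wz":0},{"gripper":1,"dx":0,"dy":0,"dz":0.13,"wx":0,"wy":0,"wz":0}]' 20
python3 -m inch '[{"gripper":1,"dx":0,"dy":-0.04,"dz":0,"wx":0,"wy":0,"wz":0},{"gripper":1,"dx":0,"dy":-0.07,"dz":0,"wx":0,"wy":0,"wz":0},{"gripper":1,"dx":0,"dy":-0.09,"dz":0,"wx":0,"wy":0,"wz":0},{"gripper":1,"dx":0,"dy":-0.09,"dz":0,"wx":0,"wy":0,"wz":0},{"gripper":1,"dx":0,"dy":-0.09,"dz":0,"wx":0,"wy":0,"wz":0}]' 20
python3 - <<'E'
from h import *
s=manip.read_state();a=manip.camera("wrist");np.save("f.npy",np.r_[s["eef_pos"],s["eef_rot"]]);print(s["eef_pos"],s["eef_rot"])
b=manip.camera("scene")
A=cv2.resize(a[0:280,130:390],None,fx=2,fy=2,interpolation=cv2.INTER_CUBIC)   # 520x560
B=cv2.resize(b[90:250,220:360],None,fx=2,fy=2,interpolation=cv2.INTER_CUBIC)  # 280x320
o=np.zeros((600,800,3),np.uint8);o[:560,:520]=A;o[:320,520:]=B;cv2.imwrite("pics/final.png",o)
E
```

```text
clock: 23.2
eef_pos: [666.1, 45.0, 73.2]
eef_rot: [-3.14, -0.0, 1.608]
wrist_force: [0.3, -0.2, -0.4]
finger_gap: 67.9
finger_force: 0.0
clock: 23.62
eef_pos: [666.4, 45.0, 206.0]
eef_rot: [3.141, 0.0, 1.608]
wrist_force: [-0.6, 0.6, -0.8]
finger_gap: 93.6
finger_force: 0.0
clock: 24.03
eef_pos: [666.6, -45.7, 204.4]
eef_rot: [3.141, -0.0, 1.606]
wrist_force: [-0.3, 0.4, 0.0]
finger_gap: 94.0
finger_force: 0.0
[666.56226489 -45.69581305 204.39073102] [ 3.14140065e+00 -7.53718687e-05  1.60631737e+00]
```

View pics/final.png

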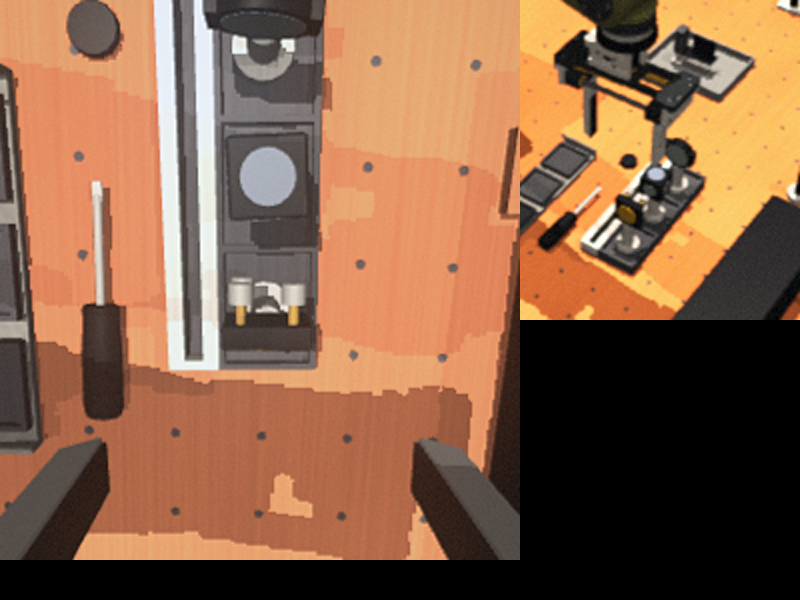

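The final picture shows all three standing in their compartments: lens foot at (264,62), cube at (268,176), mirror at (266,325). The stop is in the tray and the robot is clear.

```bash
python3 -c "
from cell import manip
print(manip.sign_off())"
```

```text
the job is handed in; nothing more can be done
None
```

The job is handed in, though no verdict came back: the beam stop stands in the tray, and the lens, cube and mirror stand released in the left, middle and right compartments, mirroring their rack order, at about 24 s on the robot's clock.

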